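# Seat-check the pump-head box cover and hold it at balance

## Task

The hinged cover of the small grey pump-head box has been left thrown back. Bring it over and lower it gently until it is fully shut, keep it shut for about a second to check that it seats, then raise it again to its balance point, a little short of upright, where it falls neither way, and finish there holding its bar handle still in the gripper, so that a colleague can pin the lid stay. Never let the cover fall back onto its open stop, and leave the beaker, the dropper bottle and the spanner alone.

Things in the scene. Friction and masses are not known exactly. Their poses are not given: they have to be found in the camera images.
- cap_box: open grey sheet-metal box bolted to the table, 120 mm deep (its x), 200 mm wide (its y), 70 mm high, 22 mm foot flanges at both sides; a pump head and a cap lie inside. Origin: centre of its underside. Its x points from the front (handle side when shut, facing the robot, turned up to 0.3 rad) to the hinged back edge, z up. Fixed.
- cover: hinged cover, 0.35 to 0.7 kg: aluminium plate 126 x 206 x 4 mm from hinge to front rim, a dark steel weight bar 30 x 120 x 35 mm bolted on its outer face 75 to 105 mm from the hinge, and a round bar handle beyond its free edge. Origin on the hinge axis, mid width; x, y as the box's when shut. Swings freely: unheld it falls shut or open, except within 0.02 rad of balance.
- cover_angle (a joint): cover angle, rad: 0 = fully shut, level on the rim (a stop; under 0.04 counts as shut); grows as it opens up and back; 1.57 = plate upright; 1.9 = thrown back on its open stop (starts there). Owing to the weight bar it balances at 1.41 (81 degrees), 9 degrees before upright, leaning to the front; below that it falls shut, above it open.
- cover_bar (a point): middle of the bar handle: round steel, 10 mm thick, parallel to the hinge (box y), 80 mm clear between its arms, 29 mm clear of the plate's edge; 160 mm from the hinge axis along the plate and 6 mm to its outer side (above the axis when shut). A gripper pointing down and closing along the box's x can pinch it at any angle; the bar turns between the fingers as the cover swings.
- hinge_line (a point): middle of the hinge axis: in the box frame 64 mm behind the box centre (x) and 71 mm above the table; the axis runs along the box's y. Fixed to the box. (Mind on the way: the filling machine, up to 0.42 m high, stands to the right of the box, at x over 0.53, y under -0.12.)
- beaker: bystander: grey beaker, 67 mm wide, 78 mm high, standing on the table to the right of the box; origin centre of its underside
- dropper_bottle: bystander: small brown dropper bottle, 33 mm wide, 102 mm high, standing on the table to the right of the box; origin centre of its underside
- spanner: bystander: steel spanner 169 x 29 x 9 mm lying flat on the table; origin centre of its underside

How it is judged (in metres and radians):
On the way:
1. the cover has been lowered fully shut onto the rim (under 0.04 rad) and rests there (value of joint cover_angle below 0.04 rad and velocity of joint cover_angle between -0.1 and 0.1 rad/s), for 0.6 s.
At the end, for the whole second after the job is handed in: the cover stands still (under 0.05 rad/s) at its balance point, 1.41 rad within 0.09 rad (5 degrees), with the bar handle still held between the fingers (within 35 mm of the TCP, over 2 N of finger contact) (value of joint cover_angle between 1.32 and 1.5 rad and velocity of joint cover_angle between -0.05 and 0.05 rad/s and contact force between the fingers and cover above 2 N and distance between the grasp point and cover_bar below 0.035 m); the arm keeps its last pose, push and grip.
It fails at once if the cover is dropped shut (faster than 1.2 rad/s, about 0.2 m/s at the bar, in its last 0.2 rad) (value of joint cover_angle below 0.2 rad and velocity of joint cover_angle below -1.2 rad/s).
It fails at once if the cover falls back onto its open stop (faster than 1.2 rad/s past 1.8 rad) (value of joint cover_angle above 1.8 rad and velocity of joint cover_angle above 1.2 rad/s).
It fails at once if the beaker, the dropper bottle or the spanner is pushed away (over 30 mm) or tipped (distance of any of beaker, dropper_bottle, spanner from where it was at the start of the episode above 0.03 m or angle between any of beaker, dropper_bottle's own z axis and vertical above 0.4 rad).
It also fails if it takes over 53 s, if anything falls off the work surface, if the arm or the gripper's body presses on something with over 40 N, if the wrist force passes 120 N, or if a joint passes its speed limit or range.

## Robot

A 6-joint arm with a two-finger parallel gripper is mounted at the origin on a cart in front of the work surface, level with it; the furniture and walls round the work are solid. World frame = base frame: x ahead of the robot, y to its left, z up, the work surface at z = 0. Lengths are in mm, angles in rad, forces in N, time in s.
With the tool pointing down it reaches from about 300 to 775 mm from the base axis. Payload 14.6 kg.
Tool frame: the origin (TCP) lies between the finger pads, 19 mm behind the fingertips; this is the grasp point; z points along the fingers, y is the line along which they close (so a half turn about z gives the same grasp; the last joint's range is limited). The gripper opens to 94 mm and grips with 3 to 60 N. Pads are 16 mm wide; open, the fingers measure 119 mm over their backs; the gripper's body (75 mm by 177 mm) begins 78 mm behind the grasp point.
Start: joints at [-1.344, 0.3, 1.521, -0, 1.321, -0.067], TCP at [159.268, -526.425, 224.246] pointing down, gripper open.
Joint ranges: [-3.03, 3.03], [-0.79, 2.21], [0.23, 2.52], [-1.04, 4.18], [0, 3.07], [-2.55, 2.55]. Speed limits (rad/s): [2.22, 2.22, 2.57, 3.14, 3.14, 3.14].

## Interface

Orientations are given as [roll, pitch, yaw] about the fixed x, y, z axes, in that order (R = Rz(yaw) Ry(pitch) Rx(roll)).
In Python, from cell import manip gives the robot as it stands.
- The arm moves only by the tool nudge_tcp, called after "Call:" as name(argument=value, ...), one argument or row to a line, values as JSON. Schema: {"type":"object","properties":{"deltas":{"type":"array","items":{"type":"array","prefixItems":[{"type":"array","items":{"type":"number"},"minItems":3,"maxItems":3},{"type":"array","items":{"type":"number"},"minItems":3,"maxItems":3}],"minItems":2,"maxItems":2},"minItems":1,"maxItems":5},"jaw":{"type":"number"},"grip_force":{"type":"number"},"only":{"type":"string"},"quiet":{"type":"boolean"},"lines":{"type":"string"}},"required":["deltas"],"additionalProperties":false}. deltas is a list of rows, 1 to 5 of them, each written [[dx, dy, dz], [rx, ry, rz]]: dx, dy, dz in parts of the range, where 1.0 means 80 cm, then a rotation vector rx, ry, rz in parts of the range, where 1.0 means 2 rad; each row is the pose to reach, as a shift and turn from the pose commanded when the call began, along the tool's axes at that moment; what a row does not reach only later rows make up. A row lasts 1/10 s, in which the tool goes at most 50 mm and 0.15 rad, less where a joint would pass 70% of its speed; a pose out of reach is approached as far as the arm can. jaw is the finger opening in mm, set as the call begins (left out keeps the last). The fingers move at their own pace and stop on an object; grip_force is the grip in N (left out, the last holds). Time passes only in rows, so rows that do not move let the fingers close. The tool returns the time, the measured TCP pose, the force, the opening and the grip force at its end. only (a regular expression) keeps the lines of the reply that match it, lines (a string "A,B") keeps lines A to B, and quiet returns only ok. Shift and turn numbers lie between -1 and 1, and a call with a number outside is refused. Input that does not fit is refused with a message, and nothing moves.
- manip.read_state(): the state, without advancing time (a new reading comes with each control period).
- manip.camera(name): name is "scene" or "top"; returns (picture, depth): 420x560x3 uint8, red, green, blue; 420x560 float32, mm along the optical axis (not along the pixel's ray), 0 where there is no reading.
- manip.camera_info(name): a dict with "K" (3x3 intrinsics, pixels), "rvec" (rotation vector, rad) and "tvec" (3), from world to camera coordinates, as OpenCV has them. Camera axes: x right, y down, z forward; pixel columns grow to the right and rows downward; lengths in mm; the calibration is good to about 2 mm. A picture is of the moment at which its call begins. camera_info takes no time and is no camera call.
- manip.sign_off(): hands the job in; it is judged then, once.
The state is a dict: "clock": time; "joints": joint angles; "qd": joint speeds; "effort": joint torques, N m; "eef_pos": TCP position; "eef_rot": TCP orientation; "wrist_force": force on the tool from outside, world axes, zero at the start; "moment": the same for the moment, N m; "finger_gap": finger opening in mm; "finger_force": force on a finger pad.
Only numpy, scipy, OpenCV 4.12 (cv2) and the standard library are available. Lean on these libraries where they do the work, as an engineer would, in place of code of your own. Each camera call takes 0.05 s, during which the arm holds its last target. There are 200 camera calls.

## Working session

There is one attempt and no reset: what is moved stays moved. The work goes in short steps, Python scripts to look and compute and a tool call to move; the robot and the scene stay as the last step left them, time stands still between calls to the robot, and variables do not carry over. Pictures are saved under pics/ and viewed, at most 10 in all, crops included, and the job is handed in when it is done.

```bash
mkdir -p pics; ls; cat > h.py <<'E'
import numpy as np, cv2
from cell import manip
def snap(n):
    im,d=manip.camera(n); return im,d
def cam(n):
    c=manip.camera_info(n); R=cv2.Rodrigues(np.array(c["rvec"],float))[0]; return np.array(c["K"],float),R,np.array(c["tvec"],float).ravel()
def world(n,d):
    K,R,t=cam(n); h,w=d.shape; u,v=np.meshgrid(np.arange(w),np.arange(h))
    p=np.stack([(u-K[0,2])/K[0,0]*d,(v-K[1,2])/K[1,1]*d,d],-1)
    return (p-t)@R
E
python3 - <<'E'
from h import *
for n in("scene","top"):
    im,d=snap(n); np.savez(f"{n}.npz",im=im,d=d); cv2.imwrite(f"pics/{n}.png",im[:,:,::-1])
    K,R,t=cam(n); print(n,K[0,0],-R.T@t,R[2])
s=manip.read_state(); print(s)
E
```

```text
pics
scene 530.4686477314089 [-461.95953229  486.64409451  906.3204678 ] [ 0.70163479 -0.39980896 -0.58979777]
top 484.7947025710894 [ 385.19905867  -62.68832628 1198.99632261] [ 0.12978856  0.00338272 -0.99153592]
{'clock': 0.1, 'joints': array([-1.34360025e+00,  3.00407184e-01,  1.52148387e+00,  2.49439508e-05,
        1.32071582e+00, -6.65886728e-02]), 'qd': array([ 0.00078884, -0.00137213, -0.00205686, -0.00069233,  0.00025274,
        0.00031219]), 'effort': array([ 8.96383808e-04, -5.32643294e+01, -3.53282940e+01,  7.09441770e-02,
        2.34464795e-02, -5.69224403e-05]), 'eef_pos': array([ 159.22975368, -526.23114801,  223.7625052 ]), 'eef_rot': array([-3.14058228e+00, -9.15942048e-05,  2.93778520e-01]), 'wrist_force': array([ 0.03974759,  0.75189527, -0.50406943]), 'moment': array([-0.05889975, -0.03142558, -0.00044356]), 'finger_force': 0.0, 'finger_gap': 93.79204915592366}
```

View pics/scene.png

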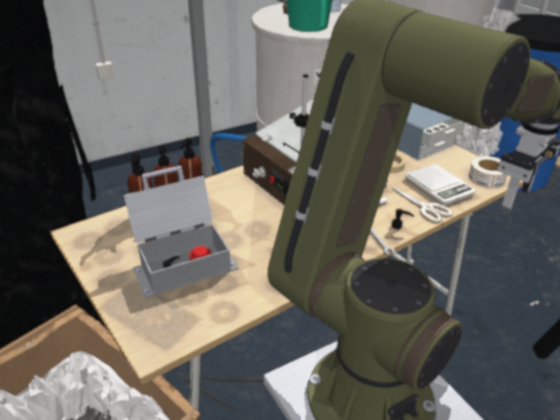

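View pics/top.png

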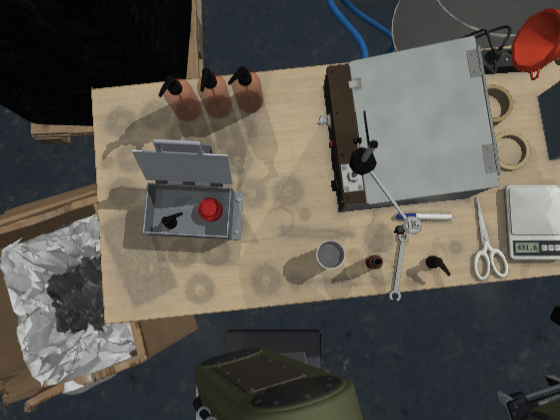

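The scene view shows the box at about (185,258), with its cover back and the bar handle at about (163,172). In the top view the box is at (190,210) and the handle at (178,145), with three bottles behind at row ~95. The beaker is at (330,254), the dropper bottle at (374,262) and the spanner at (400,262).

```bash
python3 - <<'E'
from h import *
outs=[]
for n,(r0,r1,c0,c1) in(("scene",(155,300,120,240)),("top",(125,245,125,250))):
    z=np.load(n+".npz"); W=world(n,z["d"]); im=z["im"]
    # annotated crop
    cr=cv2.resize(im[r0:r1,c0:c1],None,fx=4,fy=4,interpolation=cv2.INTER_CUBIC); outs.append(cv2.resize(cr,(400,480)))
    P=W[r0:r1,c0:c1].reshape(-1,3); P=P[z["d"][r0:r1,c0:c1].ravel()>0]
    tab=P[np.abs(P[:,2])<8]; print(n,"table z",np.median(tab[:,2]))
    Q=P[(P[:,2]>100)&(P[:,2]<260)]
    print(" cover pts",len(Q),Q.min(0).round(),Q.max(0).round())
    # plane fit of cover
    A=Q.copy()
    for _ in range(5):
        m=A.mean(0); nn=np.linalg.svd(A-m,full_matrices=False)[2][2]; A=Q[np.abs((Q-m)@nn)<5]
    nn*=-np.sign(nn[0]); print(" plane n",nn.round(3),"tilt from vertical",np.arcsin(nn[2]).round(3),"yaw",np.arctan2(-nn[1],-nn[0]).round(3),"m",m.round(1),len(A))
    T=P[(P[:,2]>205)]; print(" top pts",len(T)); 
    for h in(190,200,210,215,220,225,230): 
        s=P[(P[:,2]>h-3)&(P[:,2]<h+3)]; print(h,len(s),s.mean(0).round(1) if len(s) else "", s[:,1].min().round() if len(s) else "",s[:,1].max().round() if len(s) else "")
    R=P[(P[:,2]>60)&(P[:,2]<78)]; rr=cv2.minAreaRect(R[:,:2].astype(np.float32)); print(" rim",rr)
cv2.imwrite("pics/crop.png",np.hstack(outs)[:,:,::-1])
z=np.load("top.npz");W=world("top",z["d"])
for u,v in((178,85),(180,100),(210,95),(245,92),(330,254),(374,262),(400,262)): print((u,v),W[v,u].round())
E
```

```text
scene table z -0.21429195347584928
 cover pts 4588 [596.   4. 100.] [838. 275. 227.]
 plane n [-0.031  0.057 -0.998] tilt from vertical -1.506 yaw -1.076 m [699.8 142.4 144.7] 553
 top pts 205
190 138 [653.3 172.1 189.2] 70.0 269.0
200 60 [737.7 191.5 199.8] 122.0 220.0
210 22 [646.2 166.5 210.2] 120.0 219.0
215 33 [649.7 166.2 215.6] 119.0 219.0
220 90 [650.6 172.6 220.2] 120.0 220.0
225 80 [651.2 171.3 224.2] 121.0 218.0
230 3 [648.5 164.4 227.2] 159.0 169.0
 rim ((644.2821044921875, 153.90419006347656), (220.30386352539062, 383.8459167480469), 77.63072967529297)
top table z 1.556001145967734
 cover pts 2826 [605.  69. 100.] [670. 276. 229.]
 plane n [-0.941  0.053  0.334] tilt from vertical 0.34 yaw -0.056 m [630.2 172.6 157.5] 2462
 top pts 263
190 212 [641.7 170.6 189.7] 69.0 273.0
200 18 [646.2 175.4 199.9] 123.0 219.0
210 21 [648.5 159.4 210.5] 121.0 219.0
215 11 [650.4 175.7 215.3] 122.0 221.0
220 56 [654.3 168.9 221.6] 122.0 219.0
225 186 [655.7 170.2 224.9] 121.0 219.0
230 33 [655.3 170.1 228. ] 125.0 215.0
 rim ((540.426513671875, 177.20541381835938), (203.63771057128906, 130.17454528808594), 86.52166748046875)
(178, 85) [803. 184. 164.]
(180, 100) [778. 185. 137.]
(210, 95) [788. 116. 141.]
(245, 92) [796.  37. 137.]
(330, 254) [ 432. -163.    0.]
(374, 262) [ 411. -258.   76.]
(400, 262) [ 412. -333.    6.]
```

View pics/crop.png

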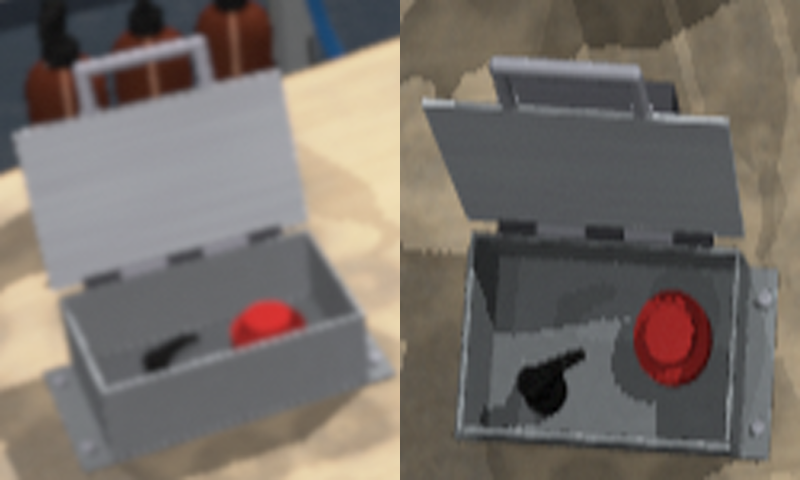

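The two views agree: the bar is at about (656.5, 170.5, 221), which matches the 220.5 expected at 1.9 rad, and the hinge is at about (600, 174). Box yaw is about -0.06. I'll go round the machine through (380, -100).

Careful with the scale: shifts go in shares of 80 cm and turns go in shares of 2 rad. That gives: -172 mm is -0.215, 168 mm is 0.21, -0.12 rad is -0.06.

Call:
nudge_tcp(
  deltas=[
    [[0.0413, -0.0425, -0.0188], [0, 0, -0.06]],
    [[0.0838, -0.0863, -0.0375], [0, 0, -0.12]],
    [[0.125, -0.1288, -0.0563], [0, 0, -0.18]],
    [[0.1675, -0.1725, -0.075], [0, 0, -0.24]],
    [[0.21, -0.215, -0.095], [0, 0, -0.3]],
  ],
  jaw=94,
)

```text
clock: 0.6
eef_pos: [269.4, -313.3, 299.8]
eef_rot: [-3.141, -0.0, 0.898]
wrist_force: [1.2, 0.4, 0.1]
finger_gap: 93.9
finger_force: 0.0
```

```bash
cat > go.py <<'E'
import sys
from h import *
from scipy.spatial.transform import Rotation as Ro
s=manip.read_state(); p=s["eef_pos"]; R=Ro.from_euler("xyz",s["eef_rot"])
x,y,z,yaw=map(float,sys.argv[1:5])
print("clock",s["clock"],"tool delta",R.inv().apply(np.array([x,y,z])-p).round(1),"rot",(R.inv()*Ro.from_euler("xyz",[np.pi,0,yaw])).as_rotvec().round(3),"q",s["joints"].round(2))
E
python3 go.py 380 -100 300 1.515
```

```text
clock 0.6 tool delta [ 2.357e+02 -4.640e+01 -2.000e-01] rot [-0.    -0.    -0.617] q [-0.95 -0.07  1.75  0.    1.45 -0.28]
```

Scaled: 236 mm is 0.295, 188 mm is 0.235, -0.61 rad is -0.305.

Call:
nudge_tcp(
  deltas=[
    [[0.0588, -0.0113, 0], [0, 0, -0.06]],
    [[0.1175, -0.0225, 0], [0, 0, -0.12]],
    [[0.1763, -0.0338, 0], [0, 0, -0.18]],
    [[0.235, -0.0463, 0], [0, 0, -0.24]],
    [[0.295, -0.0575, 0], [0, 0, -0.305]],
  ],
)

```text
clock: 1.1
eef_pos: [381.4, -100.5, 299.5]
eef_rot: [3.141, 0.0, 1.509]
wrist_force: [0.4, -0.9, 0.9]
finger_gap: 94.1
finger_force: 0.0
```

```bash
python3 go.py 656.5 170.5 290 1.513
```

```text
clock 1.1 tool delta [287.6 257.7   9.6] rot [ 0.     0.    -0.004] q [-0.35 -0.11  1.8  -0.    1.46 -0.29]
```

Scaled: 172 mm is 0.215, 154 mm is 0.1925.

Call:
nudge_tcp(
  deltas=[
    [[0.0438, 0.0388, 0], [0, 0, 0]],
    [[0.0875, 0.0775, 0], [0, 0, 0]],
    [[0.1313, 0.1163, 0], [0, 0, 0]],
    [[0.175, 0.155, 0], [0, 0, 0]],
    [[0.215, 0.1925, 0], [0, 0, 0]],
  ],
)

```text
clock: 1.6
eef_pos: [547.3, 60.8, 299.0]
eef_rot: [-3.141, 0.0, 1.504]
wrist_force: [-0.0, -0.3, 0.7]
finger_gap: 94.0
finger_force: 0.0
```

Call:
nudge_tcp(
  deltas=[
    [[0.0375, 0.0338, 0.0025], [0, 0, 0]],
    [[0.075, 0.0675, 0.0063], [0, 0, 0]],
    [[0.1125, 0.1, 0.01], [0, 0, 0]],
    [[0.145, 0.13, 0.0125], [0, 0, 0]],
    [[0.145, 0.13, 0.0125], [0, 0, 0]],
  ],
)

```text
clock: 2.1
eef_pos: [659.0, 170.2, 286.1]
eef_rot: [-3.138, 0.001, 1.506]
wrist_force: [-0.7, -0.7, -0.1]
finger_gap: 93.7
finger_force: 0.0
```

```bash
python3 go.py 656.5 170.5 221 1.513
python3 - <<'E'
from h import *
im,d=snap("top");K,R,t=cam("top");W=world("top",d)
a=im[110:230,120:250];b=snap("scene")[0][100:290,100:250]
cv2.imwrite("pics/pre.png",np.hstack([cv2.resize(a,(400,400)),cv2.resize(b,(350,400))])[:,:,::-1])
E
```

```text
clock 2.1 tool delta [ 0.2 -2.2 65.1] rot [-0.004  0.001 -0.007] q [0.2  0.58 0.98 0.   1.58 0.26]
```

View pics/pre.png

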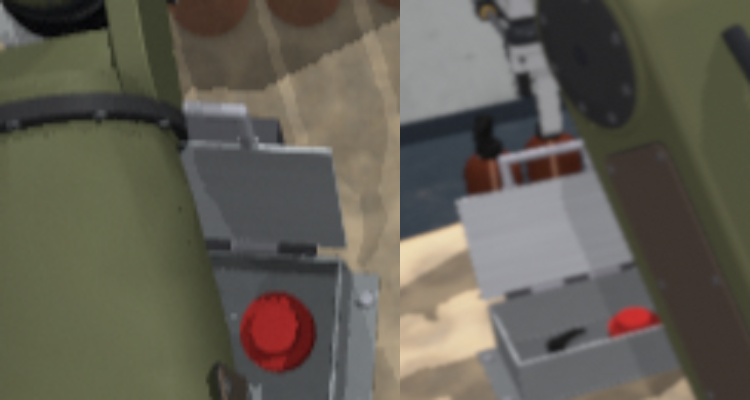

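The scene crop shows the finger at about (545,110), above the middle of the bar at about (545,155). I'll go down and close gently.

Scaled: 65 mm is 0.0813, 48 mm is 0.06.

Call:
nudge_tcp(
  deltas=[
    [[0, -0.0013, 0.02], [0, 0, 0]],
    [[0, -0.0025, 0.04], [0, 0, 0]],
    [[0, -0.0038, 0.06], [0, 0, 0]],
    [[0, -0.0038, 0.0813], [0, 0, 0]],
    [[0, -0.0038, 0.0813], [0, 0, 0]],
  ],
)

```text
clock: 2.7
eef_pos: [653.7, 166.8, 223.0]
eef_rot: [-3.139, 0.001, 1.503]
wrist_force: [-1.3, -0.4, -0.0]
finger_gap: 94.3
finger_force: 0.0
```

Call:
nudge_tcp(
  deltas=[
    [[0, 0, 0], [0, 0, 0]],
    [[0, 0, 0], [0, 0, 0]],
    [[0, 0, 0], [0, 0, 0]],
    [[0, 0, 0], [0, 0, 0]],
    [[0, 0, 0], [0, 0, 0]],
  ],
  jaw=5,
  grip_force=15,
)

```text
clock: 3.2
eef_pos: [654.9, 167.8, 224.7]
eef_rot: [3.141, -0.0, 1.504]
wrist_force: [0.2, 0.1, 0.2]
finger_gap: 57.7
finger_force: 0.0
```

Call:
nudge_tcp(
  deltas=[
    [[0, 0, 0], [0, 0, 0]],
    [[0, 0, 0], [0, 0, 0]],
    [[0, 0, 0], [0, 0, 0]],
    [[0, 0, 0], [0, 0, 0]],
    [[0, 0, 0], [0, 0, 0]],
  ],
)

```text
clock: 3.7
eef_pos: [654.9, 167.8, 224.5]
eef_rot: [3.142, -0.0, 1.504]
wrist_force: [-0.8, 0.6, 0.9]
finger_gap: 17.7
finger_force: 0.0
```

Scaled: 3 mm is 0.0038, 2 mm is 0.0025.

Call:
nudge_tcp(
  deltas=[
    [[0, 0, 0.0013], [0, 0, 0]],
    [[0, 0, 0.0025], [0, 0, 0]],
    [[0, 0, 0.0038], [0, 0, 0]],
    [[0, 0, 0.0038], [0, 0, 0]],
    [[0, 0, 0.0038], [0, 0, 0]],
  ],
  jaw=5,
  grip_force=20,
)

```text
clock: 4.2
eef_pos: [654.4, 168.0, 223.6]
eef_rot: [3.141, -0.0, 1.504]
wrist_force: [-12.0, -1.0, 15.6]
finger_gap: 9.2
finger_force: 20.0
```

```bash
python3 go.py 655 168 221 1.513
```

```text
clock 4.2 tool delta [0.1 0.6 2.6] rot [ 0.001 -0.    -0.009] q [0.2  0.59 1.11 0.   1.44 0.26]
```

The bar is pinched: gap 9.2 mm, 20 N. Next I compute the arc in tool axes (tool y = box x, tool z = down).

```bash
cat > arc.py <<'E'
import numpy as np
P=lambda t:np.array([-160*np.cos(t)+6*np.sin(t),-(160*np.sin(t)+6*np.cos(t))])
def table(ths):
    for i in range(0,len(ths)-1,5):
        a=np.round(P(ths[i])); print(round(ths[i],2),"->",round(ths[min(i+5,len(ths)-1)],2),[(P(t)-a).round().astype(int).tolist() for t in ths[i+1:i+6]])
E
python3 - <<'E'
from arc import *
table(list(np.linspace(1.9,0.3,31))+list(np.linspace(.3,0,11))[1:])
E
```

```text
1.9 -> 1.63 [[-8, -3], [-16, -6], [-24, -8], [-33, -9], [-41, -10]]
1.63 -> 1.37 [[-9, -1], [-17, -1], [-26, -1], [-34, 0], [-43, 1]]
1.37 -> 1.1 [[-8, 2], [-16, 4], [-24, 6], [-32, 9], [-40, 13]]
1.1 -> 0.83 [[-8, 3], [-15, 8], [-23, 12], [-29, 17], [-36, 23]]
0.83 -> 0.57 [[-7, 5], [-13, 11], [-18, 18], [-24, 24], [-29, 31]]
0.57 -> 0.3 [[-4, 7], [-9, 15], [-13, 22], [-16, 30], [-19, 38]]
0.3 -> 0.15 [[-2, 5], [-3, 9], [-4, 14], [-5, 18], [-6, 23]]
0.15 -> 0.0 [[-1, 5], [-2, 10], [-2, 14], [-3, 19], [-3, 24]]
```

Scaled: -41 mm is -0.0513, -33 mm is -0.0413.

Call:
nudge_tcp(
  deltas=[
    [[0, -0.01, -0.0038], [0, 0, 0]],
    [[0, -0.02, -0.0075], [0, 0, 0]],
    [[0, -0.03, -0.01], [0, 0, 0]],
    [[0, -0.0413, -0.0113], [0, 0, 0]],
    [[0, -0.0513, -0.0125], [0, 0, 0]],
  ],
)

```text
clock: 4.7
eef_pos: [613.7, 170.3, 232.5]
eef_rot: [3.14, 0.0, 1.504]
wrist_force: [1.8, -2.9, 6.4]
finger_gap: 9.0
finger_force: 20.0
```

Scaled: -43 mm is -0.0538, -34 mm is -0.0425.

Call:
nudge_tcp(
  deltas=[
    [[0, -0.0113, -0.0013], [0, 0, 0]],
    [[0, -0.0213, -0.0013], [0, 0, 0]],
    [[0, -0.0325, -0.0013], [0, 0, 0]],
    [[0, -0.0425, 0], [0, 0, 0]],
    [[0, -0.0538, 0.0013], [0, 0, 0]],
  ],
)

```text
clock: 5.2
eef_pos: [570.3, 173.2, 230.1]
eef_rot: [-3.141, 0.001, 1.504]
wrist_force: [0.8, -3.8, -0.3]
finger_gap: 9.5
finger_force: 20.0
```

Scaled: -40 mm is -0.05, -32 mm is -0.04.

Call:
nudge_tcp(
  deltas=[
    [[0, -0.01, 0.0025], [0, 0, 0]],
    [[0, -0.02, 0.005], [0, 0, 0]],
    [[0, -0.03, 0.0075], [0, 0, 0]],
    [[0, -0.04, 0.0113], [0, 0, 0]],
    [[0, -0.05, 0.0163], [0, 0, 0]],
  ],
)

```text
clock: 5.7
eef_pos: [530.3, 176.2, 217.2]
eef_rot: [-3.141, 0.0, 1.504]
wrist_force: [-0.8, -3.9, 3.4]
finger_gap: 9.5
finger_force: 20.0
```

Call:
nudge_tcp(
  deltas=[
    [[0, -0.01, 0.0038], [0, 0, 0]],
    [[0, -0.0188, 0.01], [0, 0, 0]],
    [[0, -0.0288, 0.015], [0, 0, 0]],
    [[0, -0.0363, 0.0213], [0, 0, 0]],
    [[0, -0.045, 0.0288], [0, 0, 0]],
  ],
)

```text
clock: 6.2
eef_pos: [494.5, 178.7, 194.4]
eef_rot: [-3.141, -0.0, 1.504]
wrist_force: [-4.2, -4.5, 4.9]
finger_gap: 9.0
finger_force: 20.0
```

Scaled: 31 mm is 0.0388, -29 mm is -0.0363.

Call:
nudge_tcp(
  deltas=[
    [[0, -0.0088, 0.0063], [0, 0, 0]],
    [[0, -0.0163, 0.0138], [0, 0, 0]],
    [[0, -0.0225, 0.0225], [0, 0, 0]],
    [[0, -0.03, 0.03], [0, 0, 0]],
    [[0, -0.0363, 0.0388], [0, 0, 0]],
  ],
)

```text
clock: 6.7
eef_pos: [465.7, 180.6, 163.0]
eef_rot: [-3.141, -0.0, 1.504]
wrist_force: [0.5, -1.9, -0.4]
finger_gap: 9.3
finger_force: 20.0
```

```bash
python3 - <<'E'
from h import *
b=snap("scene")[0][120:310,90:270]
cv2.imwrite("pics/mid.png",cv2.resize(b,(540,570))[:,:,::-1])
E
```

```text
(no output)
```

View pics/mid.png

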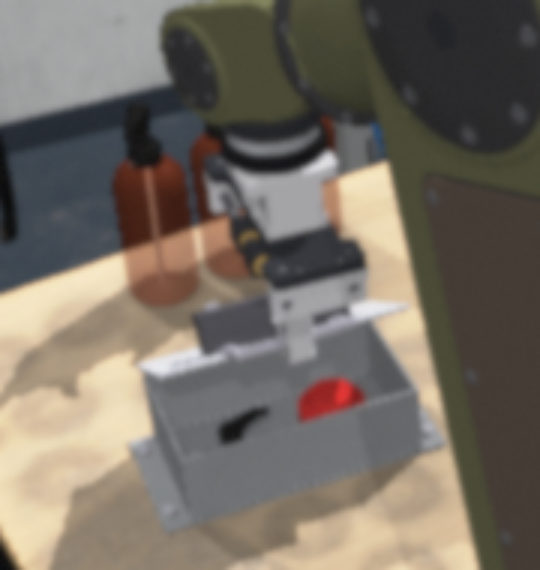

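The cover is half down, with the fingers on the bar at about (300,340). Carrying on to shut, more slowly at the end.

Scaled: 38 mm is 0.0475, 30 mm is 0.0375.

Call:
nudge_tcp(
  deltas=[
    [[0, -0.005, 0.0088], [0, 0, 0]],
    [[0, -0.0113, 0.0188], [0, 0, 0]],
    [[0, -0.0163, 0.0275], [0, 0, 0]],
    [[0, -0.02, 0.0375], [0, 0, 0]],
    [[0, -0.0238, 0.0475], [0, 0, 0]],
  ],
)

```text
clock: 7.25
eef_pos: [446.5, 181.9, 124.7]
eef_rot: [-3.14, -0.0, 1.504]
wrist_force: [-3.9, 0.4, 0.2]
finger_gap: 9.3
finger_force: 20.0
```

Call:
nudge_tcp(
  deltas=[
    [[0, -0.0025, 0.0063], [0, 0, 0]],
    [[0, -0.0038, 0.0113], [0, 0, 0]],
    [[0, -0.005, 0.0175], [0, 0, 0]],
    [[0, -0.0063, 0.0225], [0, 0, 0]],
    [[0, -0.0075, 0.0288], [0, 0, 0]],
  ],
)

```text
clock: 7.75
eef_pos: [440.4, 182.2, 101.9]
eef_rot: [-3.139, 0.0, 1.504]
wrist_force: [-9.2, 1.0, -0.0]
finger_gap: 9.2
finger_force: 20.0
```

Scaled: 24 mm is 0.03, 19 mm is 0.0238.

Call:
nudge_tcp(
  deltas=[
    [[0, -0.0013, 0.0063], [0, 0, 0]],
    [[0, -0.0025, 0.0125], [0, 0, 0]],
    [[0, -0.0025, 0.0175], [0, 0, 0]],
    [[0, -0.0038, 0.0238], [0, 0, 0]],
    [[0, -0.0038, 0.03], [0, 0, 0]],
  ],
)

```text
clock: 8.25
eef_pos: [437.5, 182.4, 77.8]
eef_rot: [-3.139, 0.0, 1.504]
wrist_force: [-9.1, 1.7, -0.9]
finger_gap: 9.3
finger_force: 20.0
```

Scaled: 3 mm is 0.0038, 2 mm is 0.0025.

Call:
nudge_tcp(
  deltas=[
    [[0, -0.0013, 0.0013], [0, 0, 0]],
    [[0, -0.0013, 0.0025], [0, 0, 0]],
    [[0, -0.0013, 0.0038], [0, 0, 0]],
    [[0, -0.0013, 0.0038], [0, 0, 0]],
    [[0, -0.0013, 0.0038], [0, 0, 0]],
  ],
)

```text
clock: 8.75
eef_pos: [437.4, 182.4, 75.6]
eef_rot: [3.142, -0.0, 1.504]
wrist_force: [-3.6, 0.3, 0.4]
finger_gap: 9.0
finger_force: 20.0
```

Scaled: 3 mm is 0.0038, 2 mm is 0.0025.

Call:
nudge_tcp(
  deltas=[
    [[0, 0, 0.0013], [0, 0, 0]],
    [[0, 0, 0.0025], [0, 0, 0]],
    [[0, 0, 0.0038], [0, 0, 0]],
    [[0, 0, 0.0038], [0, 0, 0]],
    [[0, 0, 0.0038], [0, 0, 0]],
  ],
)

```text
clock: 9.25
eef_pos: [437.5, 182.8, 74.2]
eef_rot: [3.141, -0.001, 1.504]
wrist_force: [-15.2, -1.8, 25.8]
finger_gap: 9.5
finger_force: 20.0
```

```bash
python3 - <<'E'
from h import *
im,d=snap("scene");W=world("scene",d)
cv2.imwrite("pics/shut.png",cv2.resize(im[150:310,90:270],(720,600),interpolation=cv2.INTER_CUBIC)[:,:,::-1])
E
```

```text
(no output)
```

View pics/shut.png

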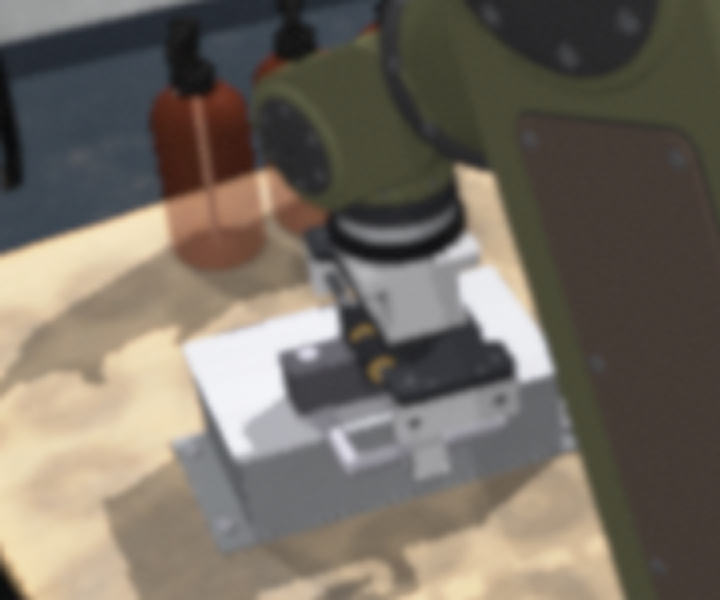

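It looks flush on the rim all round, and the wrist shows firm contact at 26 N. I'll hold it there a second with slightly less load, and check the plate height by depth.

Scaled: -1 mm is -0.0013, -0.5 mm is -0.0006.

Call:
nudge_tcp(
  deltas=[
    [[0, -0.0013, -0.0006], [0, 0, 0]],
    [[0, -0.0013, -0.0006], [0, 0, 0]],
    [[0, -0.0013, -0.0006], [0, 0, 0]],
    [[0, -0.0013, -0.0006], [0, 0, 0]],
    [[0, -0.0013, -0.0006], [0, 0, 0]],
  ],
)

```text
clock: 9.8
eef_pos: [437.4, 182.7, 74.4]
eef_rot: [3.139, -0.001, 1.504]
wrist_force: [-4.2, -1.3, 14.9]
finger_gap: 9.5
finger_force: 20.0
```

Call:
nudge_tcp(
  deltas=[
    [[0, 0, 0], [0, 0, 0]],
    [[0, 0, 0], [0, 0, 0]],
    [[0, 0, 0], [0, 0, 0]],
    [[0, 0, 0], [0, 0, 0]],
    [[0, 0, 0], [0, 0, 0]],
  ],
)

```text
clock: 10.3
eef_pos: [437.4, 182.8, 74.4]
eef_rot: [3.139, -0.001, 1.504]
wrist_force: [-4.2, -1.3, 14.8]
finger_gap: 9.1
finger_force: 20.0
```

```bash
python3 - <<'E'
from h import *
im,d=snap("scene");W=world("scene",d).reshape(-1,3)
B=np.array([600,174]);c,s=np.cos(-.06),np.sin(-.06)
L=(W[:,:2]-B)@np.array([[c,-s],[s,c]])
for a,b in((-125,-110),(-110,-80),(-70,-40),(-40,-10)):
    m=(L[:,0]>a)&(L[:,0]<b)&(np.abs(L[:,1])>65)&(np.abs(L[:,1])<98)&(W[:,2]>50)&(W[:,2]<95)
    print(a,b,m.sum(),np.median(W[m,2]).round(1))
E
python3 - <<'E'
from arc import *
table(list(np.linspace(0,1.41,31)))
E
```

```text
-125 -110 106 75.0
-110 -80 161 75.1
-70 -40 180 75.5
-40 -10 161 75.2
0.0 -> 0.24 [[0, -8], [1, -15], [2, -22], [4, -30], [6, -37]]
0.24 -> 0.47 [[2, -7], [5, -14], [7, -21], [11, -28], [14, -35]]
0.47 -> 0.7 [[4, -6], [8, -13], [12, -19], [17, -25], [22, -30]]
0.7 -> 0.94 [[5, -6], [11, -11], [16, -16], [22, -20], [28, -25]]
0.94 -> 1.18 [[7, -4], [13, -8], [20, -11], [27, -14], [34, -17]]
1.18 -> 1.41 [[7, -2], [14, -5], [21, -6], [29, -8], [36, -9]]
```

The plate is level within 0.5 mm over its depth (75.0 to 75.5 mm), so it is shut. A short further hold, then raise.

Scaled: -2 mm is -0.0025, -1 mm is -0.0013.

Call:
nudge_tcp(
  deltas=[
    [[0, 0, 0], [0, 0, 0]],
    [[0, 0, 0], [0, 0, 0]],
    [[0, 0, 0], [0, 0, 0]],
    [[0, 0, -0.0013], [0, 0, 0]],
    [[0, 0, -0.0025], [0, 0, 0]],
  ],
)

```text
clock: 10.85
eef_pos: [437.3, 182.7, 75.4]
eef_rot: [3.139, -0.001, 1.504]
wrist_force: [6.2, 1.9, -3.0]
finger_gap: 9.1
finger_force: 20.0
```

Call:
nudge_tcp(
  deltas=[
    [[0, 0, -0.01], [0, 0, 0]],
    [[0, 0.0013, -0.0188], [0, 0, 0]],
    [[0, 0.0025, -0.0275], [0, 0, 0]],
    [[0, 0.005, -0.0375], [0, 0, 0]],
    [[0, 0.0075, -0.0463], [0, 0, 0]],
  ],
)

```text
clock: 11.35
eef_pos: [443.6, 182.3, 112.6]
eef_rot: [3.139, -0.001, 1.504]
wrist_force: [9.9, 1.5, -6.5]
finger_gap: 9.0
finger_force: 20.0
```

Call:
nudge_tcp(
  deltas=[
    [[0, 0.0025, -0.0088], [0, 0, 0]],
    [[0, 0.0063, -0.0175], [0, 0, 0]],
    [[0, 0.0088, -0.0263], [0, 0, 0]],
    [[0, 0.0138, -0.035], [0, 0, 0]],
    [[0, 0.0175, -0.0438], [0, 0, 0]],
  ],
)

```text
clock: 11.85
eef_pos: [458.9, 181.4, 147.3]
eef_rot: [3.135, -0.002, 1.503]
wrist_force: [29.3, 3.7, -20.9]
finger_gap: 9.3
finger_force: 20.0
```

Scaled: -30 mm is -0.0375, -25 mm is -0.0313.

Call:
nudge_tcp(
  deltas=[
    [[0, 0.005, -0.0075], [0, 0, 0]],
    [[0, 0.01, -0.0163], [0, 0, 0]],
    [[0, 0.015, -0.0238], [0, 0, 0]],
    [[0, 0.0213, -0.0313], [0, 0, 0]],
    [[0, 0.0275, -0.0375], [0, 0, 0]],
  ],
)

```text
clock: 12.35
eef_pos: [480.3, 179.6, 176.0]
eef_rot: [3.138, -0.001, 1.503]
wrist_force: [21.6, 4.3, -23.0]
finger_gap: 9.2
finger_force: 20.0
```

Call:
nudge_tcp(
  deltas=[
    [[0, 0.0063, -0.0075], [0, 0, 0]],
    [[0, 0.0138, -0.0138], [0, 0, 0]],
    [[0, 0.02, -0.02], [0, 0, 0]],
    [[0, 0.0275, -0.025], [0, 0, 0]],
    [[0, 0.035, -0.0313], [0, 0, 0]],
  ],
)

```text
clock: 12.85
eef_pos: [506.9, 177.8, 200.1]
eef_rot: [-3.141, 0.0, 1.504]
wrist_force: [16.4, 4.4, -26.8]
finger_gap: 9.2
finger_force: 20.0
```

Call:
nudge_tcp(
  deltas=[
    [[0, 0.0088, -0.005], [0, 0, 0]],
    [[0, 0.0163, -0.01], [0, 0, 0]],
    [[0, 0.025, -0.0138], [0, 0, 0]],
    [[0, 0.0338, -0.0175], [0, 0, 0]],
    [[0, 0.0425, -0.0213], [0, 0, 0]],
  ],
)

```text
clock: 13.35
eef_pos: [540.3, 175.9, 218.4]
eef_rot: [-3.141, -0.0, 1.504]
wrist_force: [2.4, 6.1, -10.8]
finger_gap: 9.4
finger_force: 20.0
```

Scaled: 36 mm is 0.045, 29 mm is 0.0363.

Call:
nudge_tcp(
  deltas=[
    [[0, 0.0088, -0.0025], [0, 0, 0]],
    [[0, 0.0175, -0.0063], [0, 0, 0]],
    [[0, 0.0263, -0.0075], [0, 0, 0]],
    [[0, 0.0363, -0.01], [0, 0, 0]],
    [[0, 0.045, -0.0113], [0, 0, 0]],
  ],
)

```text
clock: 13.85
eef_pos: [576.5, 173.6, 228.4]
eef_rot: [3.141, -0.001, 1.504]
wrist_force: [-1.3, 7.1, 1.8]
finger_gap: 9.2
finger_force: 20.0
```

Call:
nudge_tcp(
  deltas=[
    [[0, 0, 0], [0, 0, 0]],
    [[0, 0, 0], [0, 0, 0]],
    [[0, 0, 0], [0, 0, 0]],
    [[0, 0, 0], [0, 0, 0]],
    [[0, 0, 0], [0, 0, 0]],
  ],
)

```text
clock: 14.35
eef_pos: [576.3, 173.6, 228.4]
eef_rot: [3.141, -0.001, 1.504]
wrist_force: [0.3, 5.6, -0.9]
finger_gap: 9.4
finger_force: 20.0
```

```bash
python3 - <<'E'
from h import *
for n in("scene","top"):
    im,d=snap(n); np.savez(n+"2.npz",im=im,d=d)
    W=world(n,d).reshape(-1,3); B=np.array([600,174]);c,s=np.cos(-.06),np.sin(-.06)
    L=(W[:,:2]-B)@np.array([[c,-s],[s,c]]); z=W[:,2]
    m=(z>85)&(z<190)&(np.abs(L[:,1])<108)&(np.abs(L[:,0])<70)
    for a,b in((-105,-70),(-70,70),(70,105)):
        k=m&(L[:,1]>a)&(L[:,1]<b); x=L[k,0]; zz=z[k]
        if k.sum()<30: print(n,a,k.sum()); continue
        A=np.polyfit(zz,x,1)
        for _ in range(8): r=np.abs(np.polyval(A,zz)-x)<4; A=np.polyfit(zz[r],x[r],1)
        print(n,a,k.sum(),r.sum(),"angle",np.pi/2+np.arctan(A[0]),"x at hinge z",np.polyval(A,71))
im=np.load("scene2.npz")["im"]
cv2.imwrite("pics/end.png",cv2.resize(im[110:300,90:270],(540,570))[:,:,::-1])
E
```

```text
scene -105 207 202 angle 1.401522916724315 x at hinge z -2.2581921553749673
scene -70 1814 1642 angle 1.4037445882333304 x at hinge z -2.5368002113235377
scene 70 414 390 angle 1.3977155346594143 x at hinge z -2.5310257663428963
top -105 17
top -70 438 123 angle 1.7713201260738045 x at hinge z -14.383599012302689
top 70 0
```

View pics/end.png

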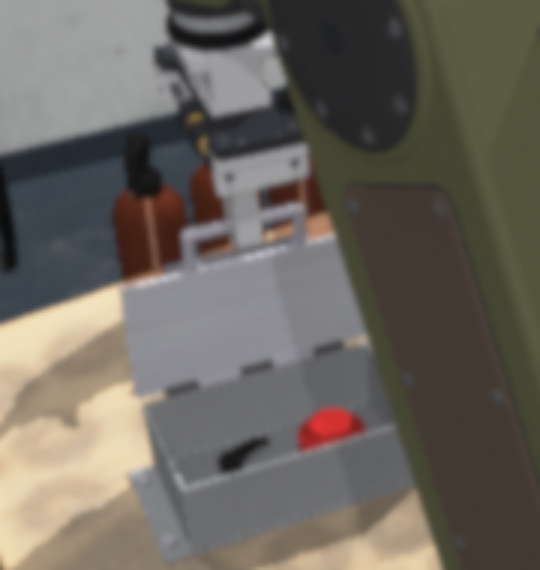

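The cover stands at a measured 1.40 rad, with the bar gripped at about (245,230) at 20 N and the wrist load small. Handing in.

```bash
python3 -c "
from cell import manip
print(manip.sign_off())"
```

```text
the job is handed in; nothing more can be done
None
```

I lowered the cover fully shut, held it there for over a second, then raised it to about 1.40 rad (measured by camera; balance is 1.41). The job is handed in with the bar handle still gripped at 20 N; sign-off gave no verdict.

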